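# Test the friction hinges of a spoon box

## Task

Check the friction hinges of the wooden spoon box: lift the lid by its black tab to about half open (45 degrees) and let go of it for a good second to see that it stays up by itself. Then lean on its two red bars from above with closed fingers, first the right one and then the left one, each for a good second with a steady push of about 5 N (never over 12 N), to check that both hinges hold under load. Leave the lid standing half open, untouched. Do not disturb the other things on the worktop.

Things in the scene. Friction and masses are not known exactly. Their poses are not given: they have to be found in the camera images.
- spoon_box: light wooden spoon box, fixed, 170 deep (x) x 250 wide (y) x 65 mm high. Origin: centre of its underside on the worktop; x points from its front (pull tab) to its hinged back, y to the left seen from the front, z up
- lid (a joint): lid angle in rad: 0 shut (level), 0.785 half open, stop 1.6. Darker wood board 170 x 250 x 10 mm, about 0.35 kg. Friction hinges, in all a near constant 2 N m either way: lifting at the tab takes 10 to 13 N and the lid stays where put. Half open, it slips down only above some 13 N straight down on a red bar; under less it is as hard as a fixed thing
- lid_hinge (a point): middle of the hinge line, which runs along the box's y: 85 mm behind the box centre, 65.5 mm above the worktop, at the lid's underside. Axes turn with the lid: -x runs from hinge to front edge, z out of the lid's top face
- pull_tab: black flat tab on the middle of the lid's front edge, 36 wide (y), 14 thick (z), free for 52 mm. Origin: its grip point, mid-thickness, 34 mm before the lid's edge; in the lid_hinge frame at -204, 0, 5 mm. Axes turn with the lid. Pinch its sides from above, fingers closing along the box's y; it pivots between the pads as the lid rises
- rest_right: right one of two height-adjustable red round bars (16 thick, 44 mm long along the box's y) on the lid's front edge, on a flat steel socket. Origin: socket centre on the lid's top face, in the lid_hinge frame at -162, -88, 10 mm; axes turn with the lid, z out of its top face. The bar's axis is 14 to 24 mm above the origin along z: set at random and not reported; it takes 60 N to shift
- rest_left: the same on the left of the tab (seen from the front): origin in the lid_hinge frame at -162, +88, 10 mm; its height is set apart from the other's. Half open, the bars' upper sides are the highest things there, to be pressed from above with closed fingertips
- mug: bystander: white mug with a green leaf pattern, 92 mm wide without its handle, 95 mm tall; origin at the centre of its underside
- candle: bystander: green round pillar candle, 52 mm across, 144 mm tall; origin at the centre of its underside
- kettle: bystander: red kettle with an arched black handle, 170 mm across, 264 mm tall; origin at the centre of its underside
- loose_spoon: bystander: table spoon lying flat on the worktop, 187 x 31 x 6 mm; origin at the centre of its underside
- canister_a: bystander: dark red canister with a chrome lid, 105 mm across, 176 mm tall; origin at the centre of its underside

How it is judged:
On the way, in this order (a step that is already met when the one before it is completed fails the run):
1. the lid stands about half open (37 to 53 degrees), still and untouched by the robot, for 0.8 s (value of joint lid between 0.645 and 0.925 rad and velocity of joint lid between -0.03 and 0.03 rad/s and contact force between each of the fingers, the arm and spoon_box below 0.3 N), for 0.8 s.
2. the fingers press on the right red bar from above with 3 to 9 N for 0.6 s while the lid stays half open (37 to 53 degrees) (value of joint lid between 0.645 and 0.925 rad and contact force between the fingers and rest_right between 3 and 9 N and z of the grasp point in the frame of rest_right above 0.012 m), for 0.6 s.
3. the fingers press on the left red bar from above with 3 to 9 N for 0.6 s while the lid stays half open (37 to 53 degrees) (value of joint lid between 0.645 and 0.925 rad and contact force between the fingers and rest_left between 3 and 9 N and z of the grasp point in the frame of rest_left above 0.012 m), for 0.6 s.
At the end, for the whole second after the job is handed in: the lid stands about half open, between 37 and 53 degrees (0.645 to 0.925 rad), at rest and untouched by the robot (all of step 1).
It fails at once if a red bar is loaded with more than 12 N (contact force between anything else and rest_right above 12 N or contact force between anything else and rest_left above 12 N).
It fails at once if the lid is swung open past 65 degrees (value of joint lid above 1.13 rad).
It fails at once if another thing on the worktop is shifted by more than 30 mm (distance of any of mug, candle, kettle, loose_spoon, canister_a from where it was at the start of the episode above 0.03 m).
It fails at once if a standing thing is tipped over (angle between any of mug, candle, kettle, canister_a's own z axis and vertical above 0.4 rad).
It also fails if it takes over 61 s, if anything falls off the work surface, if the arm or the gripper's body presses on something with over 40 N, if the wrist force passes 120 N, or if a joint passes its speed limit or range.

## Robot

A 7-joint arm with a two-finger parallel gripper is mounted at the origin on a cart in front of the work surface, level with it; the furniture and walls round the work are solid. World frame = base frame: x ahead of the robot, y to its left, z up, the work surface at z = 0. Lengths are in m, angles in rad, forces in N, time in s.
With the tool pointing down it reaches from about 0.4 to 0.9 m from the base axis. Payload 5.5 kg.
Tool frame: the origin (TCP) lies between the finger pads; the fingertips stand 17 mm ahead of it and the grasp point (between the pads) lies 2 mm behind it (manip.nose_length is the z of the fingertips in the tool frame, in m); z points along the fingers, x is the direction in which the jaws open and shut, and the axes are right-handed (so a half turn about z gives the same grasp; the last joint's range is limited). The gripper opens to 92 mm and grips with 3 to 60 N. Pads are 19 mm wide; open, the fingers measure 130 mm over their backs; the gripper's body (75 mm by 190 mm) begins 47 mm behind the grasp point.
Start: joints at [-0.985, 0.501, -0.427, 1.55, 0.221, 1.138, -0.21], TCP at [0.206, 0.616, 0.244] pointing down, gripper open.
Joint ranges: [-2.88, 2.88], [-0.31, 2.03], [-1.54, 1.56], [0.2, 2.42], [-1.41, 4.55], [0.19, 2.02], [-2.57, 2.57]. Speed limits (rad/s): [2.57, 2.57, 3.14, 3.14, 3.14, 3.14, 3.14].

## Interface

Orientations are given as a unit quaternion [x, y, z, w].
In Python, from rig import manip gives the robot as it stands.
- The arm moves only by the tool play_rows, never from a script. Its argument "motion" is a list of rows, each an object with "dr": the turn, a rotation vector about the tool's x, y, z in rad, a list of three; "offset": the shift along the tool's x, y, z in cm, a list of three; "grip": the closure, from 0 (fully open) to 1 (shut). In form: [{"dr": [rx, ry, rz], "offset": [x, y, z], "grip": grip}, ...]. A call has 1 to 10 rows; each row is the pose to reach, as a shift and turn from the pose commanded when the call began, along the tool's axes at that moment; what a row does not reach only later rows make up. A row lasts 1/8 s, in which the tool goes at most 62.5 mm and 10.7 degrees, less where a joint would pass 70% of its speed; a pose out of reach is approached as far as the arm can. A call with a gripper value outside its range is refused whole. The fingers move at their own pace and stop on an object; the grip force is fixed at half the most. Time passes only in rows, so rows that repeat a pose let the fingers close. It gives the time, the measured TCP pose, the force and the opening at its end, in the units of the state.
- manip.get_state(): the state, without advancing time (a new reading comes with each control period).
- manip.snapshot(name): name is "scene" or "side" or "wrist"; returns a dict with "pixels" (420x560x3 uint8, red, green, blue), "z_map" (420x560 float32, m along the optical axis (not along the pixel's ray), 0 where there is no reading), "vfov" (degrees; the focal length in pixels is half the picture's height over the tangent of half this angle, whatever the lens; pixels are square), "cx", "cy" (the principal point, pixels), "extrinsics" (4x4, takes a point from camera to world coordinates). Camera axes: x right, y up, looking along -z (the intrinsics and any distortion apply to the point x, -y, -z); pixel columns grow to the right and rows downward; lengths in m; the calibration is good to about 2 mm. A picture is of the moment at which its call begins.
- manip.finish_job(): hands the job in, once; it reports no verdict.
The state is a dict: "clock": time; "qpos": joint angles; "qd": joint speeds; "tau": joint torques, N m; "eef_pos": TCP position; "tool_rot": TCP orientation; "contact_force": force on the tool from outside, world axes, zero at the start; "ft_torque": the same for the moment, N m; "width": finger opening in m.
Only numpy, scipy, OpenCV 4.12 (cv2) and the standard library are available. Lean on these libraries where they do the work, as an engineer would, in place of code of your own. Each camera call takes 0.05 s, during which the arm holds its last target. There are 200 camera calls.

## Working session

There is one attempt and no reset: what is moved stays moved. The work goes in short steps, Python scripts to look and compute and a tool call to move; the robot and the scene stay as the last step left them, time stands still between calls to the robot, and variables do not carry over. Pictures are saved under pics/ and viewed, about 8 in all and at most 12, crops included, and the job is handed in when it is done.

Besides the shell and the picture viewer there is one more tool, called after "Call:" by a JSON object that holds its "op" and its "data", one argument or row to a line. play_rows: Moves the arm, as the interface text tells. Its arguments: {"type":"object","properties":{"motion":{"type":"array"}},"required":["motion"]}

```bash
ls; mkdir -p pics; cat > h.py <<'E'
import numpy as np,cv2
from rig import manip
from scipy.spatial.transform import Rotation as R
def snap(n):
    s=manip.snapshot(n); return s
def cloud(s):
    h,w=s["z_map"].shape; f=h/2/np.tan(np.radians(s["vfov"])/2)
    v,u=np.mgrid[:h,:w]; z=s["z_map"]
    P=np.stack([(u-s["cx"])/f*z,-(v-s["cy"])/f*z,-z],-1)
    E=np.array(s["extrinsics"]); return P@E[:3,:3].T+E[:3,3]
def save(s,n): cv2.imwrite(f"pics/{n}.png",s["pixels"][:,:,::-1])
E
python3 - <<'E'
from h import *
st=manip.get_state(); print({k:np.round(v,3) for k,v in st.items()})
A=[]
for n in("scene","side"):
    s=snap(n); P=cloud(s); A.append(s["pixels"]); np.savez(f"{n}.npz",P=P,I=s["pixels"])
    print(n,s["vfov"],s["cx"],s["cy"],np.round(s["extrinsics"],2).tolist(),[k for k in s])
    save(s,n+"0")
cv2.imwrite("pics/a.png",cv2.resize(np.vstack(A),(560,840))[:,:,::-1])
E
```

```text
pics
{'clock': np.float64(0.0), 'qpos': array([-0.985,  0.502, -0.427,  1.551,  0.221,  1.138, -0.21 ]), 'qd': array([ 0.001,  0.001,  0.   , -0.001,  0.002, -0.   ,  0.   ]), 'tau': array([-0.0000e+00, -5.6661e+01, -5.8160e+00, -2.7911e+01, -6.8000e-02,
        3.1000e-02,  0.0000e+00]), 'eef_pos': array([0.206, 0.616, 0.243]), 'tool_rot': array([ 0.812,  0.584, -0.001,  0.001]), 'contact_force': array([ 1.324, -1.121, -0.111]), 'ft_torque': array([0.03 , 0.011, 0.028]), 'width': np.float64(0.092)}
scene 51.95489687767171 286.0086932750157 217.98441502239012 [[-0.62, 0.35, -0.71, -0.35], [-0.79, -0.26, 0.56, 0.74], [0.01, 0.9, 0.44, 0.67], [0.0, 0.0, 0.0, 1.0]] ['pixels', 'z_map', 'vfov', 'cx', 'cy', 'extrinsics']
side 42.09687403561792 294.61835809852136 201.39378223329922 [[0.53, 0.73, -0.43, -0.0], [-0.85, 0.46, -0.26, -0.4], [0.0, 0.5, 0.87, 1.29], [0.0, 0.0, 0.0, 1.0]] ['pixels', 'z_map', 'vfov', 'cx', 'cy', 'extrinsics']
```

View pics/scene0.png

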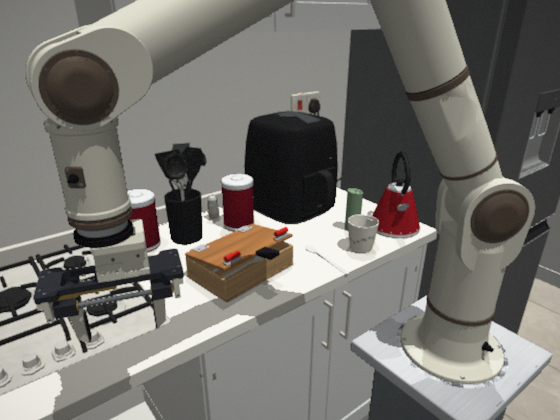

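View pics/side0.png

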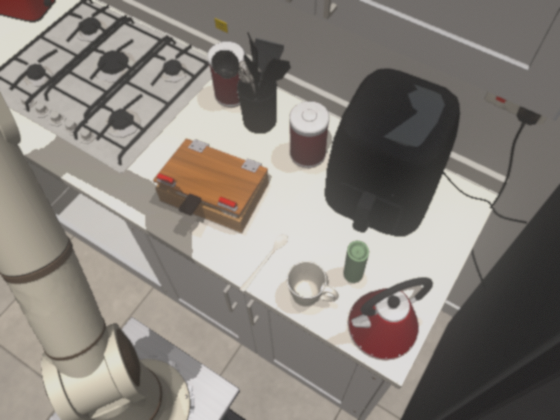

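The scene view shows the closed box with red bars at (232,258) and (281,232) and the tab at (268,253). In the side view the bars are at (166,179) and (228,202), and the tab is at (190,204). The spoon, mug and candle are to the right of the box.

```bash
python3 - <<'E'
from h import *
for n,roi in(("scene",(180,300,215,300)),("side",(145,280,135,240))):
    d=np.load(n+".npz"); P,I=d["P"],d["I"].astype(int)
    m=np.zeros(I.shape[:2],bool); m[roi[2]:roi[3],roi[0]:roi[1]]=1
    r,g,b=I[...,0],I[...,1],I[...,2]
    red=(m&(r>120)&(g<60)&(b<60)).astype(np.uint8)
    nn,L,S,C=cv2.connectedComponentsWithStats(red)
    for i in range(1,nn):
        if S[i,4]>25:
            q=P[L==i]; print(n,"red",S[i,4],C[i].round(),np.median(q,0).round(4),q.min(0).round(3),q.max(0).round(3))
    blk=m&(I.max(-1)<45)&(P[...,2]>.03)
    nn,L,S,C=cv2.connectedComponentsWithStats(blk.astype(np.uint8))
    for i in range(1,nn):
        if S[i,4]>40:
            q=P[L==i]; q=q[q[:,2]>np.median(q[:,2])-.01]; print(n,"blk",S[i,4],C[i].round(),np.median(q,0).round(4))
    # lid top
    lid=m&(abs(P[...,2]-.0755)<.006)&(r-b>30)&(red==0)
    nn,L,S,C=cv2.connectedComponentsWithStats(lid.astype(np.uint8)); i=1+S[1:,4].argmax()
    q=P[L==i]; rect=cv2.minAreaRect(q[:,:2].astype(np.float32)*1000); print(n,"lid",S[i,4],rect,np.median(q[:,2]))
    print(cv2.boxPoints(rect).round())
E
```

```text
scene red 41 [281. 231.] [0.4809 0.1048 0.1224] [0.478 0.084 0.117] [0.488 0.122 0.127]
scene red 49 [231. 255.] [0.4555 0.2824 0.1219] [0.449 0.256 0.116] [0.461 0.297 0.124]
scene blk 457 [190. 225.] [0.7656 0.243  0.0783]
scene blk 98 [289. 217.] [ 0.6712 -0.0758  0.0376]
scene blk 177 [267. 253.] [0.4271 0.1893 0.1072]
scene lid 136 ((610.4296264648438, 210.10618591308594), (36.74555969238281, 118.77050018310547), 7.954906463623047) 0.0794676966557964
[[584. 266.]
 [600. 149.]
 [637. 154.]
 [620. 271.]]
side lid 545 ((609.1580200195312, 173.86795043945312), (48.66045379638672, 185.8632049560547), 9.360511779785156) 0.07856419893382016
[[570. 262.]
 [600.  78.]
 [648.  86.]
 [618. 270.]]
```

```bash
python3 - <<'E'
from h import *
for n,roi in(("scene",(180,300,215,300)),("side",(145,280,135,240))):
    d=np.load(n+".npz"); P,I=d["P"],d["I"].astype(int)
    m=np.zeros(I.shape[:2],bool); m[roi[2]:roi[3],roi[0]:roi[1]]=1
    r,g,b=I[...,0],I[...,1],I[...,2]
    N=cv2.GaussianBlur(P.astype(np.float32),(5,5),0); dx=np.roll(N,-2,1)-np.roll(N,2,1); dy=np.roll(N,-2,0)-np.roll(N,2,0)
    c=np.cross(dy,dx); c/=np.linalg.norm(c,axis=-1,keepdims=True)+1e-12
    w=m&(r-b>30)&(P[...,2]>.06)&(c[...,2]>.9)&~((r>110)&(g<60))
    q=P[w]
    for _ in range(4):
        k=q.mean(0); nrm=np.linalg.svd(q-k,full_matrices=False)[2][2]; nrm*=np.sign(nrm[2]); e=(q-k)@nrm; q=q[abs(e)<.006]
    print(n,"lid",len(q),k.round(4),nrm.round(4),e.std().round(4),"tilt",np.degrees(np.arccos(nrm[2])).round(2),"az",np.degrees(np.arctan2(-nrm[1],-nrm[0])).round(2))
    rect=cv2.minAreaRect((q[:,:2]*1000).astype(np.float32)); print(rect, cv2.boxPoints(rect).round().tolist())
    red=m&(r>100)&(r>2.2*g)&(r>2.2*b)&(((P-k)@nrm)>.008)
    nn,L,S,C=cv2.connectedComponentsWithStats(red.astype(np.uint8))
    for i in range(1,nn):
        if S[i,4]>25:
            p=P[L==i]; hh=(p-k)@nrm; print("red",S[i,4],C[i].round(),np.median(p,0).round(4),"h above lid",np.percentile(hh,[10,50,90]).round(4))
    tab=m&(I.max(-1)<70)&(P[...,2]>.08)&(P[...,0]<.47)&(P[...,2]<.13)
    p=P[tab]; print("tab",len(p),np.median(p,0).round(4),p.min(0).round(3),p.max(0).round(3))
    t=(P[...,2]<.02)&(P[...,2]>-.02)&(I.min(-1)>170); print("table z",np.median(P[t],0).round(4))
s=snap("side"); cv2.imwrite("pics/sc.png",cv2.resize(s["pixels"][120:250,130:300,::-1],None,fx=4,fy=4,interpolation=cv2.INTER_CUBIC))
E
```

```text
scene lid 561 [0.5372 0.2193 0.0907] [0.1621 0.0202 0.9866] 0.0009 tilt 9.4 az -172.88
((538.976806640625, 214.909912109375), (226.5540313720703, 60.68156814575195), 80.7158432006836) [[491.0, 108.0], [551.0, 98.0], [587.0, 322.0], [527.0, 332.0]]
red 52 [281. 231.] [0.481  0.1045 0.1219] h above lid [0.0152 0.0197 0.0233]
red 70 [232. 255.] [0.4562 0.2808 0.1219] h above lid [0.0138 0.0189 0.021 ]
tab 194 [0.4292 0.1891 0.1071] [0.408 0.164 0.094] [0.462 0.265 0.113]
table z [0.4198 0.1399 0.0019]
side lid 260 [0.5415 0.2023 0.0894] [0.337  0.0687 0.939 ] 0.0021 tilt 20.12 az -168.49
((542.7705688476562, 195.37039184570312), (21.036422729492188, 231.57159423828125), 15.34087085723877) [[502.0, 304.0], [563.0, 81.0], [584.0, 86.0], [522.0, 310.0]]
red 30 [166. 177.] [0.4585 0.2707 0.1246] h above lid [0.0083 0.0094 0.0111]
tab 103 [0.4244 0.1789 0.1091] [0.41  0.16  0.101] [0.453 0.195 0.117]
table z [0.5977 0.0077 0.0012]
```

View pics/sc.png

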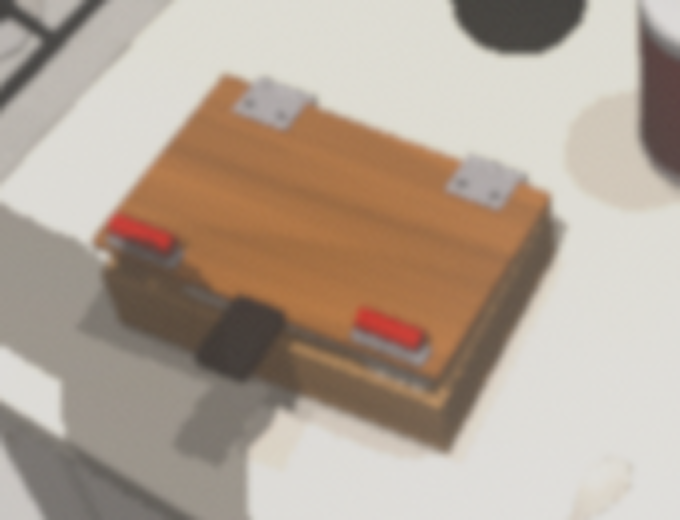

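The lid starts about 9.5° ajar, with box yaw about 8° and the tab near (0.425, 0.187, 0.10). I'll move above the tab first.

```bash
cat >> h.py <<'E'
def go(target,yaw=None):
    """tool-frame shift (cm) and turn to a world TCP target; yaw = direction of tool x, deg, tool down"""
    st=manip.get_state(); Rt=R.from_quat(st["tool_rot"])
    off=Rt.inv().apply(np.array(target)-st["eef_pos"])*100
    dr=np.zeros(3)
    if yaw is not None:
        a=np.radians(yaw)
        Rd=R.from_matrix(np.array([[np.cos(a),np.sin(a),0],[np.sin(a),-np.cos(a),0],[0,0,-1]]).T)
        dr=(Rt.inv()*Rd).as_rotvec()
    print("t",st["clock"],"tcp",np.round(st["eef_pos"],4),"off",off.round(2),"dr",dr.round(3),"F",np.round(st["contact_force"],2),"w",round(float(st["width"]),4),"q",np.round(st["qpos"],2))
E
python3 -c "
from h import *
go([.425,.187,.22],98.1)"
```

```text
t 0.15 tcp [0.206  0.616  0.2429] off [-33.73  34.37   2.34] dr [-0.     0.001 -0.464] F [ 0.28 -0.1  -0.4 ] w 0.0917 q [-0.98  0.5  -0.43  1.55  0.22  1.14 -0.21]
```

Call:
{"op": "play_rows", "data": {
  "motion": [
    {"dr": [0,0,-0.05],"offset": [-3,3,0],"grip": 0.1},
    {"dr": [0,0,-0.1],"offset": [-7,7,0],"grip": 0.1},
    {"dr": [0,0,-0.16],"offset": [-11,11.2,0.5],"grip": 0.1},
    {"dr": [0,0,-0.22],"offset": [-15,15.3,1],"grip": 0.1},
    {"dr": [0,0,-0.28],"offset": [-19,19.4,1.3],"grip": 0.1},
    {"dr": [0,0,-0.34],"offset": [-23,23.4,1.6],"grip": 0.1},
    {"dr": [0,0,-0.4],"offset": [-27,27.5,1.9],"grip": 0.1},
    {"dr": [0,0,-0.44],"offset": [-31,31.6,2.2],"grip": 0.1},
    {"dr": [0,0,-0.464],"offset": [-33.7,34.4,2.3],"grip": 0.1},
    {"dr": [0,0,-0.464],"offset": [-33.7,34.4,2.3],"grip": 0.1}
  ]
}}

```text
clock: 1.4
eef_pos: [0.4268, 0.1842, 0.2204]
tool_rot: [0.658, 0.753, -0.001, 0.0]
contact_force: [-0.7, 0.9, 0.4]
width: 0.083
```

```bash
python3 - <<'E'
from h import *
go([.425,.187,.22],98.1)
s=snap("wrist"); save(s,"w1"); P=cloud(s); np.savez("w1.npz",P=P,I=s["pixels"])
I=s["pixels"].astype(int); r,g,b=I[...,0],I[...,1],I[...,2]
red=(r>90)&(r>2.2*g)&(r>2.2*b)&(P[...,2]>.08)&(P[...,2]<.16)
nn,L,S,C=cv2.connectedComponentsWithStats(red.astype(np.uint8))
for i in range(1,nn):
    if S[i,4]>60:
        p=P[L==i]; print("red",S[i],C[i].round(),np.median(p,0).round(4),p.min(0).round(4),p.max(0).round(4))
blk=(I.max(-1)<75)&(P[...,2]>.085)&(P[...,2]<.125)&(P[...,0]<.47)&(P[...,0]>.36)
nn,L,S,C=cv2.connectedComponentsWithStats(blk.astype(np.uint8))
for i in range(1,nn):
    if S[i,4]>200:
        p=P[L==i]; print("blk",S[i],C[i].round(),np.median(p,0).round(4),p.min(0).round(4),p.max(0).round(4))
E
```

```text
t 1.4 tcp [0.4268 0.1842 0.2204] off [ 0.3  -0.14  0.04] dr [-0.     0.001 -0.007] F [-0.69  0.94  0.39] w 0.083 q [-0.17  0.18 -0.32  2.03  0.07  0.95  1.17]
red [412 261  11  17 109] [418. 268.] [0.4516 0.291  0.1216] [0.4477 0.2864 0.117 ] [0.4589 0.2946 0.124 ]
red [126 265  15  20 219] [133. 274.] [0.4843 0.082  0.1232] [0.4794 0.067  0.0951] [0.5097 0.0881 0.1258]
blk [ 195  186  233   94 5045] [295. 232.] [0.4476 0.186  0.1056] [0.4072 0.1214 0.0908] [0.47   0.3049 0.1223]
```

View pics/w1.png

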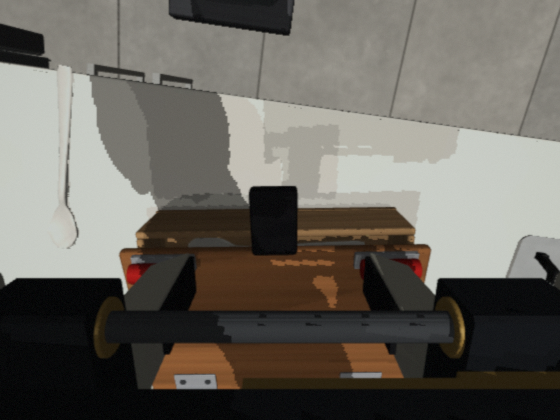

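The wrist view shows the tab at columns 250–298, rows 186–255, with the box well aligned to the gripper. The bars are partly hidden behind the fingers at (133,274) and (418,268).

```bash
python3 - <<'E'
from h import *
d=np.load("w1.npz");P,I=d["P"],d["I"].astype(int)
m=np.zeros(I.shape[:2],bool); m[180:262,242:306]=1
t=m&(I.max(-1)<60)&(P[...,2]>.085)&(P[...,2]<.13); p=P[t]
k=p.mean(0);print(len(p),k.round(4),p.min(0).round(4),p.max(0).round(4))
rect=cv2.minAreaRect((p[:,:2]*1000).astype(np.float32));print(rect)
n=np.linalg.svd(p-k,full_matrices=False)[2][2];print(n.round(3),np.degrees(np.arccos(abs(n[2]))))
go([.425,.187,.22],98.1)
E
```

```text
3265 [0.435  0.1803 0.1069] [0.4072 0.1587 0.0941] [0.4676 0.2021 0.1129]
((438.27435302734375, 176.78457641601562), (57.3792839050293, 44.103515625), 9.099882125854492)
[ 0.129 -0.002  0.992] 7.420772532818111
t 1.45 tcp [0.4259 0.1864 0.2205] off [ 0.07 -0.08  0.05] dr [-0.     0.    -0.004] F [-0.33 -0.56 -0.97] w 0.0828 q [-0.18  0.18 -0.32  2.03  0.07  0.95  1.17]
```

Call:
{"op": "play_rows", "data": {
  "motion": [
    {"dr": [0,0,0],"offset": [-0.4,0,2],"grip": 0},
    {"dr": [0,0,0],"offset": [-0.4,0,5],"grip": 0},
    {"dr": [0,0,0],"offset": [-0.4,0,8],"grip": 0},
    {"dr": [0,0,0],"offset": [-0.4,0,10],"grip": 0},
    {"dr": [0,0,0],"offset": [-0.4,0,11.4],"grip": 0},
    {"dr": [0,0,0],"offset": [-0.4,0,12.1],"grip": 0},
    {"dr": [0,0,0],"offset": [-0.4,0,12.1],"grip": 0},
    {"dr": [0,0,0],"offset": [-0.4,0,12.1],"grip": 0.2}
  ]
}}

```text
clock: 2.45
eef_pos: [0.4266, 0.1841, 0.1003]
tool_rot: [0.655, 0.755, 0.001, 0.0]
contact_force: [0.0, 0.0, 0.7]
width: 0.0858
```

```bash
python3 - <<'E'
from h import *
go([.4265,.182,.099],98.1)
s=snap("wrist"); save(s,"w2")
E
```

```text
t 2.45 tcp [0.4266 0.1841 0.1003] off [-0.21 -0.04  0.13] dr [ 0.001 -0.    -0.   ] F [0.04 0.04 0.68] w 0.0858 q [-0.22  0.37 -0.29  2.12  0.17  0.67  1.09]
```

View pics/w2.png

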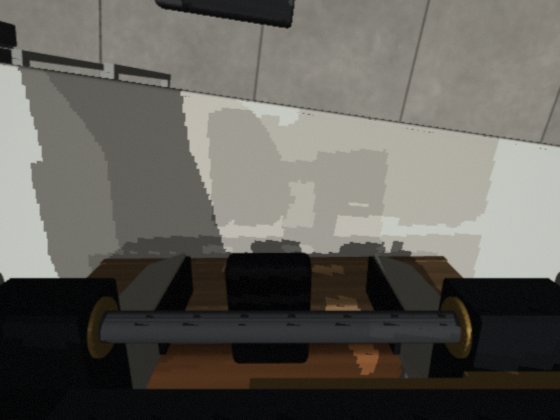

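The tab is between the fingers, centred at column 269 against the jaw centre at about 279, so it sits about 4 mm to the right. I'll shift by that and close.

Call:
{"op": "play_rows", "data": {
  "motion": [
    {"dr": [0,0,0],"offset": [-0.4,0,0.1],"grip": 0.2},
    {"dr": [0,0,0],"offset": [-0.4,0,0.1],"grip": 0.5},
    {"dr": [0,0,0],"offset": [-0.4,0,0.1],"grip": 1},
    {"dr": [0,0,0],"offset": [-0.4,0,0.1],"grip": 1},
    {"dr": [0,0,0],"offset": [-0.4,0,0.1],"grip": 1},
    {"dr": [0,0,0],"offset": [-0.4,0,0.1],"grip": 1},
    {"dr": [0,0,0],"offset": [-0.4,0,0.1],"grip": 1}
  ]
}}

```text
clock: 3.38
eef_pos: [0.4266, 0.1796, 0.0987]
tool_rot: [0.655, 0.755, -0.0, 0.0]
contact_force: [-0.6, -1.7, 1.0]
width: 0.0358
```

```bash
python3 - <<'E'
from h import *
go([.4265,.182,.099],98.1)
st=manip.get_state()
# arc: hinge from grasp estimate
u=np.array([np.cos(np.radians(8.1)),np.sin(np.radians(8.1))])
g=st["eef_pos"]; r=np.hypot(.204,.005); 
sa=(g[2]+.002-.0655)/r; ph0=np.arcsin(sa); lid=np.degrees(ph0-np.arctan2(.005,.204)); print("lid deg est",lid)
for a in range(10,54,4):
    ph=np.radians(a)+np.arctan2(.005,.204)
    print(a,"fwd cm",round(100*r*(np.cos(ph0)-np.cos(ph)),2),"up",round(100*r*(np.sin(ph)-np.sin(ph0)),2))
E
```

```text
t 3.375 tcp [0.4266 0.1796 0.0987] off [ 0.24  0.02 -0.03] dr [-0.  0.  0.] F [-0.61 -1.66  1.01] w 0.0358 q [-0.21  0.37 -0.29  2.13  0.17  0.66  1.1 ]
lid deg est 8.527643707112496
10 fwd cm 0.1 up 0.52
14 fwd cm 0.43 up 1.9
18 fwd cm 0.85 up 3.26
22 fwd cm 1.37 up 4.59
26 fwd cm 1.98 up 5.87
30 fwd cm 2.68 up 7.11
34 fwd cm 3.47 up 8.3
38 fwd cm 4.33 up 9.43
42 fwd cm 5.27 up 10.5
46 fwd cm 6.29 up 11.5
50 fwd cm 7.37 up 12.43
```

Call:
{"op": "play_rows", "data": {
  "motion": [
    {"dr": [0,0,0],"offset": [0,0.1,-0.5],"grip": 1},
    {"dr": [0,0,0],"offset": [0,0.25,-1.2],"grip": 1},
    {"dr": [0,0,0],"offset": [0,0.43,-1.9],"grip": 1},
    {"dr": [0,0,0],"offset": [0,0.63,-2.6],"grip": 1},
    {"dr": [0,0,0],"offset": [0,0.85,-3.26],"grip": 1},
    {"dr": [0,0,0],"offset": [0,1.1,-3.93],"grip": 1},
    {"dr": [0,0,0],"offset": [0,1.37,-4.6],"grip": 1},
    {"dr": [0,0,0],"offset": [0,1.37,-4.6],"grip": 1}
  ]
}}

```text
clock: 4.38
eef_pos: [0.4401, 0.1817, 0.1456]
tool_rot: [0.655, 0.755, -0.0, 0.0]
contact_force: [-0.4, -1.7, -2.5]
width: 0.0356
```

```bash
python3 - <<'E'
from h import *
go([.4266,.1796,.0987],98.1)
E
```

```text
t 4.375 tcp [0.4401 0.1817 0.1456] off [-0.01 -1.37  4.69] dr [-0.  0. -0.] F [-0.42 -1.66 -2.5 ] w 0.0356 q [-0.18  0.31 -0.31  2.07  0.13  0.78  1.14]
```

Call:
{"op": "play_rows", "data": {
  "motion": [
    {"dr": [0,0,0],"offset": [0,0.3,-0.64],"grip": 1},
    {"dr": [0,0,0],"offset": [0,0.61,-1.28],"grip": 1},
    {"dr": [0,0,0],"offset": [0,1.31,-2.52],"grip": 1},
    {"dr": [0,0,0],"offset": [0,1.7,-3.1],"grip": 1},
    {"dr": [0,0,0],"offset": [0,2.1,-3.7],"grip": 1},
    {"dr": [0,0,0],"offset": [0,2.96,-4.84],"grip": 1},
    {"dr": [0,0,0],"offset": [0,3.9,-5.91],"grip": 1},
    {"dr": [0,0,0],"offset": [0,4.4,-6.4],"grip": 1},
    {"dr": [0,0,0],"offset": [0,4.8,-6.8],"grip": 1},
    {"dr": [0,0,0],"offset": [0,4.8,-6.8],"grip": 1}
  ]
}}

```text
clock: 5.62
eef_pos: [0.4877, 0.1888, 0.2136]
tool_rot: [0.655, 0.755, -0.0, -0.0]
contact_force: [-6.0, -0.0, -8.9]
width: 0.0354
```

```bash
python3 - <<'E'
from h import *
go([.4266,.1796,.0987],98.1)
s=snap("side"); save(s,"s2"); np.savez("s2.npz",P=cloud(s),I=s["pixels"])
cv2.imwrite("pics/sc2.png",cv2.resize(s["pixels"][90:270,90:330,::-1],None,fx=3,fy=3,interpolation=cv2.INTER_CUBIC))
E
```

```text
t 5.625 tcp [0.4877 0.1888 0.2136] off [-0.05 -6.17 11.5 ] dr [-0.001 -0.    -0.   ] F [-6.05 -0.01 -8.94] w 0.0354 q [-0.16  0.29 -0.31  1.9   0.11  0.96  1.2 ]
```

View pics/sc2.png

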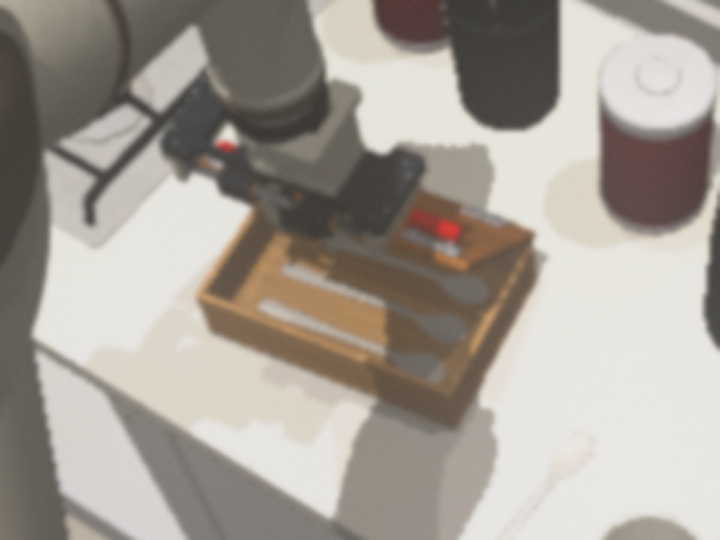

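The lid stands at about 45° in the grip, with the right bar visible at (435,225) in the crop. Now I'll release, retreat straight up and wait.

Call:
{"op": "play_rows", "data": {
  "motion": [
    {"dr": [0,0,0],"offset": [0,0,0],"grip": 0.2},
    {"dr": [0,0,0],"offset": [0,0,0],"grip": 0.2},
    {"dr": [0,0,0],"offset": [0,0,0],"grip": 0.2},
    {"dr": [0,0,0],"offset": [0,0,0],"grip": 0.2},
    {"dr": [0,0,0],"offset": [0,-0.5,-2],"grip": 0.2},
    {"dr": [0,0,0],"offset": [0,-1.5,-5],"grip": 0.2},
    {"dr": [0,0,0],"offset": [0,-3.5,-9],"grip": 0.2},
    {"dr": [0,0,0],"offset": [0,-6,-12],"grip": 0.2},
    {"dr": [0,0,0],"offset": [0,-8,-13],"grip": 0.2},
    {"dr": [0,0,0],"offset": [0,-8,-13],"grip": 1}
  ]
}}

```text
clock: 6.92
eef_pos: [0.4083, 0.1775, 0.3441]
tool_rot: [0.655, 0.755, 0.001, 0.001]
contact_force: [-0.2, 0.0, -0.0]
width: 0.0672
```

Call:
{"op": "play_rows", "data": {
  "motion": [
    {"dr": [0,0,0],"offset": [0,0,0],"grip": 1},
    {"dr": [0,0,0],"offset": [0,0,0],"grip": 1},
    {"dr": [0,0,0],"offset": [0,0,0],"grip": 1},
    {"dr": [0,0,0],"offset": [0,0,0],"grip": 1},
    {"dr": [0,0,0],"offset": [0,0,0],"grip": 1},
    {"dr": [0,0,0],"offset": [0,0,0],"grip": 1},
    {"dr": [0,0,0],"offset": [0,0,0],"grip": 1},
    {"dr": [0,0,0],"offset": [0,0,0],"grip": 1},
    {"dr": [0,0,0],"offset": [0,0,0],"grip": 1},
    {"dr": [0,0,0],"offset": [0,0,0],"grip": 1}
  ]
}}

```text
clock: 8.18
eef_pos: [0.4085, 0.1772, 0.3427]
tool_rot: [0.655, 0.755, 0.0, 0.0]
contact_force: [-0.7, 0.2, -0.3]
width: 0.0003
```

```bash
cat > meas.py <<'E'
from h import *
def bars(n,save_as=None):
    s=snap(n); P=cloud(s); I=s["pixels"].astype(int); r,g,b=I[...,0],I[...,1],I[...,2]
    box=(P[...,0]>.44)&(P[...,0]<.64)&(P[...,1]>.04)&(P[...,1]<.34)
    red=box&(r>80)&(r>2.2*g)&(r>2.2*b)&(P[...,2]>.14)&(P[...,2]<.27)
    nn,L,S,C=cv2.connectedComponentsWithStats(red.astype(np.uint8))
    for i in range(1,nn):
        if S[i,4]>20:
            p=P[L==i]; print(n,"red",S[i],np.median(p,0).round(4),np.percentile(p,3,0).round(4),np.percentile(p,97,0).round(4))
    w=box&(r-b>25)&(r<2.2*g)&(P[...,2]>.1)&(P[...,2]<.215); q=P[w]
    if len(q)>100:
        for _ in range(5):
            k=np.median(q,0); nrm=np.linalg.svd(q-q.mean(0),full_matrices=False)[2][2]; nrm*=np.sign(nrm[2]); e=(q-q.mean(0))@nrm; q=q[abs(e)<.006]
        print(n,"lid",len(q),q.mean(0).round(4),nrm.round(3),"tilt",np.degrees(np.arccos(nrm[2])).round(1),"az",np.degrees(np.arctan2(nrm[1],nrm[0])).round(1))
    if save_as: save(s,save_as)
E
python3 - <<'E'
from meas import *
go([.47,.1,.3],98.1)
for n in("scene","side","wrist"): bars(n,n+"3")
E
```

```text
t 8.175 tcp [0.4085 0.1772 0.3427] off [-8.51  5.    4.28] dr [ 0. -0. -0.] F [-0.72  0.19 -0.31] w 0.0003 q [-0.14  0.02 -0.33  1.91  0.01  1.22  1.24]
scene red [259 194  14   8  59] [0.5409 0.1108 0.2041] [0.5358 0.0902 0.1986] [0.5466 0.1308 0.2079]
scene red [207 214  17  10  80] [0.5125 0.2886 0.203 ] [0.5068 0.2643 0.1955] [0.5182 0.3053 0.2069]
scene lid 932 [0.5398 0.2205 0.1536] [0.713 0.103 0.694] tilt 46.1 az 8.2
side red [227 160  16  10  78] [0.5417 0.1056 0.2061] [0.5365 0.088  0.2017] [0.5486 0.1266 0.2101]
side lid 777 [0.5628 0.1496 0.1502] [0.688 0.096 0.719] tilt 44.0 az 8.0
```

View pics/wrist3.png

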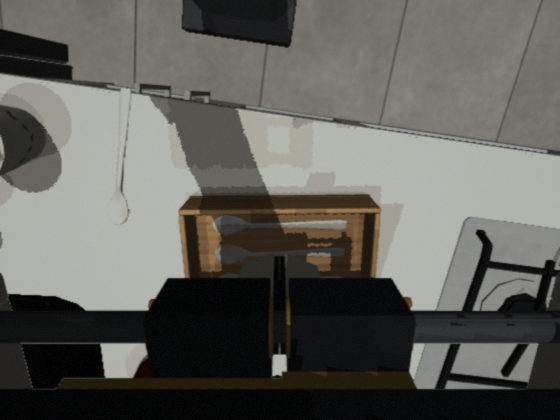

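Depth says the lid tilts 44–46° with azimuth 8°, standing by itself for over a second. The wrist picture shows the open box with the fingers closed in front of the lid. The right bar is at about (0.541, 0.1075) with its top near 0.208.

```bash
python3 -c "
from h import *
go([.541,.1075,.245],98.1)"
```

```text
t 8.325 tcp [0.4085 0.1772 0.3427] off [-8.77 12.14  9.77] dr [-0. -0. -0.] F [-0.18  0.08 -0.09] w 0.0005 q [-0.14  0.02 -0.33  1.91  0.01  1.22  1.24]
```

Call:
{"op": "play_rows", "data": {
  "motion": [
    {"dr": [0,0,0],"offset": [-2,3,0],"grip": 1},
    {"dr": [0,0,0],"offset": [-5,7,0],"grip": 1},
    {"dr": [0,0,0],"offset": [-8,11,1],"grip": 1},
    {"dr": [0,0,0],"offset": [-8.8,12.1,4],"grip": 1},
    {"dr": [0,0,0],"offset": [-8.8,12.1,7],"grip": 1},
    {"dr": [0,0,0],"offset": [-8.8,12.1,9],"grip": 1},
    {"dr": [0,0,0],"offset": [-8.8,12.1,9.8],"grip": 1},
    {"dr": [0,0,0],"offset": [-8.8,12.1,9.8],"grip": 1},
    {"dr": [0,0,0],"offset": [-8.8,12.1,9.8],"grip": 1}
  ]
}}

```text
clock: 9.45
eef_pos: [0.5413, 0.1074, 0.2458]
tool_rot: [0.655, 0.755, 0.001, 0.001]
contact_force: [-0.2, -0.6, 0.3]
width: 0.0007
```

```bash
python3 - <<'E'
from meas import *
go([.541,.1075,.245],98.1)
bars("side"); s=snap("side"); cv2.imwrite("pics/s4.png",cv2.resize(s["pixels"][90:250,120:330,::-1],None,fx=3.5,fy=3.5,interpolation=cv2.INTER_CUBIC))
F=[]
for _ in range(4): snap("side"); F.append(manip.get_state()["contact_force"])
print(np.round(F,2))
E
```

```text
t 9.45 tcp [0.5413 0.1074 0.2458] off [ 0.02 -0.03  0.08] dr [ 0.002 -0.    -0.   ] F [-0.24 -0.65  0.25] w 0.0007 q [-0.05  0.3  -0.23  1.8   0.08  1.04  1.4 ]
side red [163 138  16   8  62] [0.5131 0.2764 0.205 ] [0.5084 0.2612 0.1994] [0.5226 0.2972 0.2089]
side lid 1089 [0.5548 0.1961 0.1516] [0.692 0.103 0.715] tilt 44.4 az 8.4
[[-0.05  0.42 -0.51]
 [ 0.74  0.95  1.  ]
 [ 0.56  0.23 -0.28]
 [-0.25 -0.12 -0.24]]
```

View pics/s4.png

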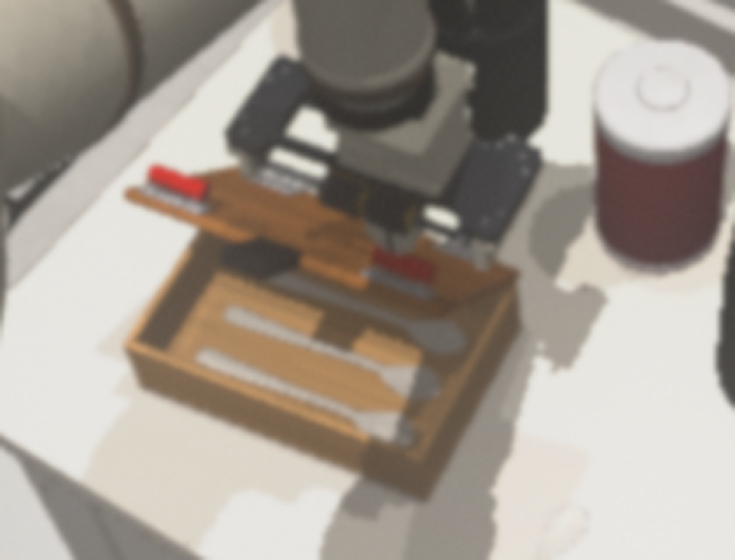

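The closed fingertips hover right over the right bar at (400,262), while the left bar at (178,182) and the tab are clear. I'll descend in stages.

Call:
{"op": "play_rows", "data": {
  "motion": [
    {"dr": [0,0,0],"offset": [0,0,0.6],"grip": 1},
    {"dr": [0,0,0],"offset": [0,0,1.0],"grip": 1},
    {"dr": [0,0,0],"offset": [0,0,1.2],"grip": 1},
    {"dr": [0,0,0],"offset": [0,0,1.3],"grip": 1},
    {"dr": [0,0,0],"offset": [0,0,1.3],"grip": 1}
  ]
}}

```text
clock: 10.38
eef_pos: [0.5407, 0.1072, 0.2316]
tool_rot: [0.655, 0.755, -0.0, -0.0]
contact_force: [0.2, 0.1, -0.1]
width: 0.0006
```

Call:
{"op": "play_rows", "data": {
  "motion": [
    {"dr": [0,0,0],"offset": [0,0,0.1],"grip": 1},
    {"dr": [0,0,0],"offset": [0,0,0.2],"grip": 1},
    {"dr": [0,0,0],"offset": [0,0,0.2],"grip": 1}
  ]
}}

```text
clock: 10.75
eef_pos: [0.5407, 0.1071, 0.2296]
tool_rot: [0.655, 0.755, -0.0, -0.0]
contact_force: [-0.4, -0.3, 0.0]
width: 0.0006
```

Call:
{"op": "play_rows", "data": {
  "motion": [
    {"dr": [0,0,0],"offset": [0,0,0.05],"grip": 1},
    {"dr": [0,0,0],"offset": [0,0,0.1],"grip": 1},
    {"dr": [0,0,0],"offset": [0,0,0.1],"grip": 1}
  ]
}}

```text
clock: 11.12
eef_pos: [0.5407, 0.1072, 0.2287]
tool_rot: [0.655, 0.755, -0.0, -0.0]
contact_force: [0.2, 0.1, -0.1]
width: 0.0003
```

Tips are now at about 0.2117. I'll continue in 1 mm steps.

Call:
{"op": "play_rows", "data": {
  "motion": [
    {"dr": [0,0,0],"offset": [0,0,0.05],"grip": 1},
    {"dr": [0,0,0],"offset": [0,0,0.1],"grip": 1},
    {"dr": [0,0,0],"offset": [0,0,0.1],"grip": 1}
  ]
}}

```text
clock: 11.5
eef_pos: [0.5407, 0.1072, 0.2277]
tool_rot: [0.655, 0.755, -0.0, -0.0]
contact_force: [0.2, -0.3, 0.3]
width: 0.0005
```

Call:
{"op": "play_rows", "data": {
  "motion": [
    {"dr": [0,0,0],"offset": [0,0,0.03],"grip": 1},
    {"dr": [0,0,0],"offset": [0,0,0.06],"grip": 1},
    {"dr": [0,0,0],"offset": [0,0,0.06],"grip": 1}
  ]
}}

```text
clock: 11.88
eef_pos: [0.5407, 0.1071, 0.2271]
tool_rot: [0.655, 0.755, -0.0, -0.0]
contact_force: [0.0, -0.4, 0.2]
width: 0.0003
```

Call:
{"op": "play_rows", "data": {
  "motion": [
    {"dr": [0,0,0],"offset": [0,0,0.03],"grip": 1},
    {"dr": [0,0,0],"offset": [0,0,0.06],"grip": 1},
    {"dr": [0,0,0],"offset": [0,0,0.06],"grip": 1}
  ]
}}

```text
clock: 12.25
eef_pos: [0.5407, 0.1071, 0.2265]
tool_rot: [0.655, 0.755, -0.0, -0.0]
contact_force: [0.1, 0.2, -0.4]
width: -0.0001
```

Call:
{"op": "play_rows", "data": {
  "motion": [
    {"dr": [0,0,0],"offset": [0,0,0.03],"grip": 1},
    {"dr": [0,0,0],"offset": [0,0,0.05],"grip": 1},
    {"dr": [0,0,0],"offset": [0,0,0.05],"grip": 1}
  ]
}}

```text
clock: 12.62
eef_pos: [0.5407, 0.1071, 0.226]
tool_rot: [0.655, 0.755, -0.0, -0.0]
contact_force: [-0.1, 0.5, 0.1]
width: 0.0006
```

Call:
{"op": "play_rows", "data": {
  "motion": [
    {"dr": [0,0,0],"offset": [0,0,0.03],"grip": 1},
    {"dr": [0,0,0],"offset": [0,0,0.05],"grip": 1},
    {"dr": [0,0,0],"offset": [0,0,0.05],"grip": 1}
  ]
}}

```text
clock: 13.0
eef_pos: [0.5407, 0.1072, 0.2255]
tool_rot: [0.655, 0.755, -0.0, -0.0]
contact_force: [0.2, -0.3, -0.9]
width: 0.0003
```

Call:
{"op": "play_rows", "data": {
  "motion": [
    {"dr": [0,0,0],"offset": [0,0,0.03],"grip": 1},
    {"dr": [0,0,0],"offset": [0,0,0.05],"grip": 1},
    {"dr": [0,0,0],"offset": [0,0,0.05],"grip": 1}
  ]
}}

```text
clock: 13.38
eef_pos: [0.5407, 0.1071, 0.225]
tool_rot: [0.655, 0.755, -0.0, -0.0]
contact_force: [0.7, -0.4, 0.8]
width: 0.0004
```

Call:
{"op": "play_rows", "data": {
  "motion": [
    {"dr": [0,0,0],"offset": [0,0,0.03],"grip": 1},
    {"dr": [0,0,0],"offset": [0,0,0.05],"grip": 1},
    {"dr": [0,0,0],"offset": [0,0,0.05],"grip": 1}
  ]
}}

```text
clock: 13.75
eef_pos: [0.5407, 0.1071, 0.2245]
tool_rot: [0.655, 0.755, -0.0, -0.0]
contact_force: [-0.4, 1.2, 0.1]
width: 0.0007
```

Call:
{"op": "play_rows", "data": {
  "motion": [
    {"dr": [0,0,0],"offset": [0,0,0.02],"grip": 1},
    {"dr": [0,0,0],"offset": [0,0,0.04],"grip": 1},
    {"dr": [0,0,0],"offset": [0,0,0.04],"grip": 1}
  ]
}}

```text
clock: 14.12
eef_pos: [0.5407, 0.1071, 0.2241]
tool_rot: [0.655, 0.755, -0.0, -0.0]
contact_force: [0.2, -0.9, 0.2]
width: 0.0006
```

Call:
{"op": "play_rows", "data": {
  "motion": [
    {"dr": [0,0,0],"offset": [0,0,0.03],"grip": 1},
    {"dr": [0,0,0],"offset": [0,0,0.05],"grip": 1},
    {"dr": [0,0,0],"offset": [0,0,0.05],"grip": 1}
  ]
}}

```text
clock: 14.5
eef_pos: [0.5407, 0.1072, 0.2238]
tool_rot: [0.655, 0.755, 0.0, 0.0]
contact_force: [0.0, -0.7, 1.5]
width: 0.0004
```

Call:
{"op": "play_rows", "data": {
  "motion": [
    {"dr": [0,0,0],"offset": [0,0,0.02],"grip": 1},
    {"dr": [0,0,0],"offset": [0,0,0.04],"grip": 1},
    {"dr": [0,0,0],"offset": [0,0,0.04],"grip": 1}
  ]
}}

```text
clock: 14.88
eef_pos: [0.5408, 0.1071, 0.2236]
tool_rot: [0.655, 0.755, 0.0, 0.0]
contact_force: [-0.8, -0.3, 5.5]
width: 0.0005
```

Contact at a reading of about 5.5 N. I'll hold here.

Call:
{"op": "play_rows", "data": {
  "motion": [
    {"dr": [0,0,0],"offset": [0,0,0],"grip": 1},
    {"dr": [0,0,0],"offset": [0,0,0],"grip": 1},
    {"dr": [0,0,0],"offset": [0,0,0],"grip": 1}
  ]
}}

```text
clock: 15.25
eef_pos: [0.5408, 0.1072, 0.2236]
tool_rot: [0.655, 0.755, 0.0, 0.0]
contact_force: [-2.3, -0.3, 5.3]
width: 0.0005
```

```bash
python3 - <<'E'
from h import *
F=[]
for _ in range(8): snap("side"); F.append(manip.get_state()["contact_force"])
print(np.round(F,2)[:,2],np.mean(F,0).round(2)); go([.541,.1075,.245],98.1)
E
```

```text
[6.19 6.13 5.64 4.74 4.41 5.82 4.29 3.98] [-1.94 -0.27  5.15]
t 15.65 tcp [0.5408 0.1072 0.2236] off [ 0.03  0.03 -2.14] dr [ 0.  0. -0.] F [-1.6   0.66  3.98] w 0.0006 q [-0.05  0.32 -0.23  1.83  0.09  1.    1.39]
```

Call:
{"op": "play_rows", "data": {
  "motion": [
    {"dr": [0,0,0],"offset": [0,0,0],"grip": 1},
    {"dr": [0,0,0],"offset": [0,0,0],"grip": 1},
    {"dr": [0,0,0],"offset": [0,0,0],"grip": 1},
    {"dr": [0,0,0],"offset": [0,0,0],"grip": 1},
    {"dr": [0,0,0],"offset": [0,0,0],"grip": 1},
    {"dr": [0,0,0],"offset": [0,0,0],"grip": 1},
    {"dr": [0,0,0],"offset": [0,0,0],"grip": 1},
    {"dr": [0,0,0],"offset": [0,0,0],"grip": 1}
  ]
}}

```text
clock: 16.65
eef_pos: [0.5408, 0.1072, 0.2236]
tool_rot: [0.655, 0.755, 0.0, 0.0]
contact_force: [-2.4, 0.0, 4.8]
width: 0.0006
```

```bash
python3 - <<'E'
from meas import *
F=[]
for n in ("side","scene","side","scene"): bars(n); F.append(manip.get_state()["contact_force"])
print(np.round(F,2)); go([.516,.2815,.245],98.1)
E
```

```text
side red [163 138  16   8  61] [0.5141 0.2774 0.2047] [0.5085 0.2608 0.2012] [0.5202 0.2965 0.2089]
side lid 980 [0.5464 0.1939 0.1598] [0.689 0.099 0.718] tilt 44.1 az 8.2
scene red [207 214  17  10  88] [0.512  0.288  0.2022] [0.5067 0.265  0.1954] [0.5181 0.305  0.2069]
scene lid 919 [0.54   0.221  0.1532] [0.713 0.103 0.694] tilt 46.1 az 8.2
side red [163 138  16   8  62] [0.513  0.2768 0.2045] [0.5089 0.2607 0.2004] [0.522  0.2959 0.2097]
side lid 985 [0.5459 0.1946 0.1601] [0.687 0.1   0.72 ] tilt 43.9 az 8.3
scene red [207 214  17  10  89] [0.5128 0.2876 0.2022] [0.5076 0.264  0.1952] [0.5186 0.3052 0.2069]
scene lid 920 [0.5398 0.2215 0.1535] [0.713 0.103 0.693] tilt 46.1 az 8.2
[[-1.24 -1.01  5.31]
 [-1.6  -1.1   5.84]
 [-1.66 -0.68  5.34]
 [-1.63 -0.13  5.11]]
t 16.85 tcp [0.5408 0.1071 0.2236] off [17.61 -0.   -2.14] dr [ 0.  0. -0.] F [-1.63 -0.13  5.11] w 0.0005 q [-0.05  0.32 -0.23  1.83  0.09  1.    1.39]
```

The right bar held about 5 N for over 2 s with the lid still at 45°. Next I'll lift, cross above the tab and stop over the left bar.

Call:
{"op": "play_rows", "data": {
  "motion": [
    {"dr": [0,0,0],"offset": [0,0,-1],"grip": 1},
    {"dr": [0,0,0],"offset": [0,0,-4],"grip": 1},
    {"dr": [0,0,0],"offset": [2,0,-7.5],"grip": 1},
    {"dr": [0,0,0],"offset": [6,0,-8],"grip": 1},
    {"dr": [0,0,0],"offset": [11,0,-8],"grip": 1},
    {"dr": [0,0,0],"offset": [15,0,-8],"grip": 1},
    {"dr": [0,0,0],"offset": [17.6,0,-7],"grip": 1},
    {"dr": [0,0,0],"offset": [17.6,0,-4],"grip": 1},
    {"dr": [0,0,0],"offset": [17.6,0,-2],"grip": 1},
    {"dr": [0,0,0],"offset": [17.6,0,-2],"grip": 1}
  ]
}}

```text
clock: 18.1
eef_pos: [0.5149, 0.2808, 0.2417]
tool_rot: [0.655, 0.755, -0.002, -0.001]
contact_force: [-0.1, 0.0, 0.8]
width: 0.0006
```

```bash
python3 - <<'E'
from meas import *
go([.516,.2815,.2265],98.1); bars("side"); bars("scene")
s=snap("side"); cv2.imwrite("pics/s5.png",cv2.resize(s["pixels"][90:250,120:330,::-1],None,fx=3.5,fy=3.5,interpolation=cv2.INTER_CUBIC))
E
```

```text
t 18.1 tcp [0.5149 0.2808 0.2417] off [0.06 0.12 1.52] dr [-0.003  0.001  0.   ] F [-0.12  0.05  0.76] w 0.0006 q [-0.3   0.38 -0.32  1.72  0.13  1.07  1.06]
side red [226 160  17  10  90] [0.5415 0.1073 0.2053] [0.5351 0.0882 0.2004] [0.5493 0.1274 0.21  ]
side lid 1194 [0.556  0.1871 0.1515] [0.689 0.099 0.718] tilt 44.1 az 8.2
scene red [259 194  14   8  62] [0.5407 0.112  0.2035] [0.5349 0.0906 0.1969] [0.5464 0.1315 0.2083]
scene red [207 214  17  10  79] [0.5127 0.2871 0.2018] [0.5064 0.2638 0.1947] [0.5182 0.3051 0.2059]
scene lid 915 [0.5394 0.2206 0.1539] [0.713 0.103 0.694] tilt 46.1 az 8.3
```

View pics/s5.png

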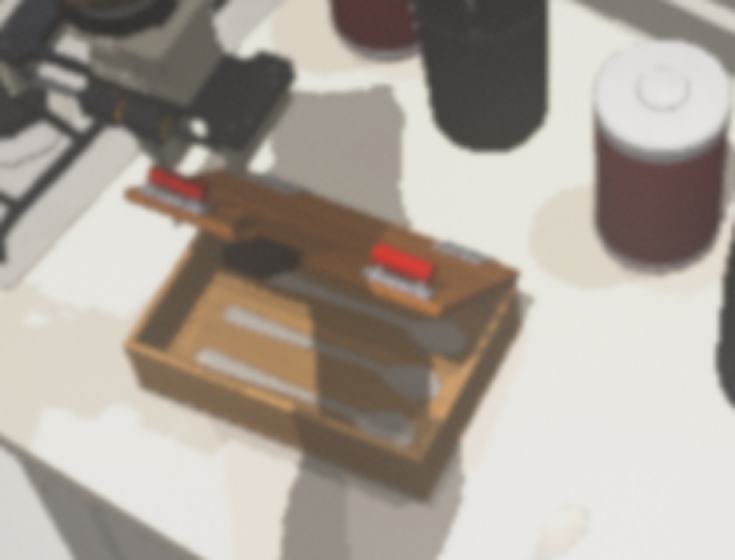

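The picture shows both bars and the tab clear, but the gripper looks further left of the left bar at (178,183) than I expected. I'll check by projecting the tips.

```bash
python3 - <<'E'
from h import *
s=snap("side"); E=np.linalg.inv(s["extrinsics"]); f=210/np.tan(np.radians(s["vfov"])/2)
def px(p):
    c=E[:3,:3]@p+E[:3,3]; return np.array([s["cx"]+f*c[0]/-c[2], s["cy"]-f*c[1]/-c[2]])
st=manip.get_state(); Rt=R.from_quat(st["tool_rot"])
for name,t in(("right",np.array([.5413,.1074,.2458])),("left",st["eef_pos"])):
    for o in([0,0,.017],[.095,0,-.06],[-.095,0,-.06]):
        print(name,o,((px(t+Rt.apply(o))-[120,90])*3.5).round())
print("bars top",((px(np.array([.541,.1075,.206]))-[120,90])*3.5).round(),((px(np.array([.516,.2815,.206]))-[120,90])*3.5).round())
go([.516,.2815,.2265],98.1)
# gripper points nearby in depth: lowest points near tip
for n in("side","scene"):
    q=snap(n); P=cloud(q); I=q["pixels"].astype(int)
    m=(abs(P[...,0]-.515)<.04)&(abs(P[...,1]-.281)<.05)&(P[...,2]>.213)&(P[...,2]<.26)
    v,u=np.nonzero(m); print(n,m.sum(), P[m].min(0).round(3) if m.any() else "",P[m].max(0).round(3) if m.any() else "")
E
```

```text
right [0, 0, 0.017] [397. 241.]
right [0.095, 0, -0.06] [254. 124.]
right [-0.095, 0, -0.06] [521. 223.]
left [0, 0, 0.017] [169. 156.]
left [0.095, 0, -0.06] [22. 38.]
left [-0.095, 0, -0.06] [274. 132.]
bars top [400. 261.] [175. 175.]
t 18.3 tcp [0.5166 0.2818 0.2446] off [-0.02 -0.07  1.81] dr [ 0.002 -0.001 -0.   ] F [-0.29 -0.25  1.48] w 0.0005 q [-0.3   0.37 -0.32  1.71  0.13  1.07  1.06]
side 79 [0.502 0.261 0.227] [0.531 0.298 0.257]
scene 156 [0.503 0.265 0.229] [0.528 0.303 0.26 ]
```

The projection agrees (tips at (169,156), bar top at (175,175)), so the offset was perspective. I'll descend on the left bar.

Call:
{"op": "play_rows", "data": {
  "motion": [
    {"dr": [0,0,0],"offset": [0,0,0.6],"grip": 1},
    {"dr": [0,0,0],"offset": [0,0,1.2],"grip": 1},
    {"dr": [0,0,0],"offset": [0,0,1.5],"grip": 1},
    {"dr": [0,0,0],"offset": [0,0,1.6],"grip": 1},
    {"dr": [0,0,0],"offset": [0,0,1.6],"grip": 1}
  ]
}}

```text
clock: 19.02
eef_pos: [0.5159, 0.2814, 0.2271]
tool_rot: [0.655, 0.755, -0.0, -0.0]
contact_force: [0.9, 0.3, -0.6]
width: 0.0007
```

Call:
{"op": "play_rows", "data": {
  "motion": [
    {"dr": [0,0,0],"offset": [0,0,0.05],"grip": 1},
    {"dr": [0,0,0],"offset": [0,0,0.1],"grip": 1},
    {"dr": [0,0,0],"offset": [0,0,0.1],"grip": 1}
  ]
}}

```text
clock: 19.4
eef_pos: [0.5159, 0.2814, 0.2263]
tool_rot: [0.655, 0.755, 0.0, 0.0]
contact_force: [0.0, -0.2, -0.5]
width: 0.0005
```

Call:
{"op": "play_rows", "data": {
  "motion": [
    {"dr": [0,0,0],"offset": [0,0,0.03],"grip": 1},
    {"dr": [0,0,0],"offset": [0,0,0.06],"grip": 1},
    {"dr": [0,0,0],"offset": [0,0,0.06],"grip": 1}
  ]
}}

```text
clock: 19.77
eef_pos: [0.5159, 0.2814, 0.2256]
tool_rot: [0.655, 0.755, -0.0, -0.0]
contact_force: [-0.5, -0.1, -0.3]
width: 0.0005
```

Call:
{"op": "play_rows", "data": {
  "motion": [
    {"dr": [0,0,0],"offset": [0,0,0.03],"grip": 1},
    {"dr": [0,0,0],"offset": [0,0,0.05],"grip": 1},
    {"dr": [0,0,0],"offset": [0,0,0.05],"grip": 1}
  ]
}}

```text
clock: 20.15
eef_pos: [0.5159, 0.2814, 0.2251]
tool_rot: [0.655, 0.755, 0.0, -0.0]
contact_force: [0.2, -0.9, -0.4]
width: 0.0004
```

Call:
{"op": "play_rows", "data": {
  "motion": [
    {"dr": [0,0,0],"offset": [0,0,0.03],"grip": 1},
    {"dr": [0,0,0],"offset": [0,0,0.05],"grip": 1},
    {"dr": [0,0,0],"offset": [0,0,0.05],"grip": 1}
  ]
}}

```text
clock: 20.52
eef_pos: [0.5159, 0.2814, 0.2246]
tool_rot: [0.655, 0.755, -0.0, -0.0]
contact_force: [0.9, -0.3, -0.4]
width: 0.0005
```

Call:
{"op": "play_rows", "data": {
  "motion": [
    {"dr": [0,0,0],"offset": [0,0,0.03],"grip": 1},
    {"dr": [0,0,0],"offset": [0,0,0.05],"grip": 1},
    {"dr": [0,0,0],"offset": [0,0,0.05],"grip": 1}
  ]
}}

```text
clock: 20.9
eef_pos: [0.5159, 0.2814, 0.2241]
tool_rot: [0.655, 0.755, -0.0, -0.0]
contact_force: [0.5, -0.1, 0.7]
width: 0.0001
```

Call:
{"op": "play_rows", "data": {
  "motion": [
    {"dr": [0,0,0],"offset": [0,0,0.02],"grip": 1},
    {"dr": [0,0,0],"offset": [0,0,0.04],"grip": 1},
    {"dr": [0,0,0],"offset": [0,0,0.04],"grip": 1}
  ]
}}

```text
clock: 21.28
eef_pos: [0.5159, 0.2814, 0.2237]
tool_rot: [0.655, 0.755, -0.0, -0.0]
contact_force: [-0.3, -0.2, 0.1]
width: 0.0002
```

Call:
{"op": "play_rows", "data": {
  "motion": [
    {"dr": [0,0,0],"offset": [0,0,0.03],"grip": 1},
    {"dr": [0,0,0],"offset": [0,0,0.05],"grip": 1},
    {"dr": [0,0,0],"offset": [0,0,0.05],"grip": 1}
  ]
}}

```text
clock: 21.65
eef_pos: [0.5159, 0.2814, 0.2232]
tool_rot: [0.655, 0.755, -0.0, -0.0]
contact_force: [-0.5, 0.1, 0.0]
width: 0.0
```

Call:
{"op": "play_rows", "data": {
  "motion": [
    {"dr": [0,0,0],"offset": [0,0,0.02],"grip": 1},
    {"dr": [0,0,0],"offset": [0,0,0.04],"grip": 1},
    {"dr": [0,0,0],"offset": [0,0,0.04],"grip": 1}
  ]
}}

```text
clock: 22.02
eef_pos: [0.5159, 0.2814, 0.2228]
tool_rot: [0.655, 0.755, -0.0, -0.0]
contact_force: [0.5, 0.0, -0.7]
width: 0.0003
```

Call:
{"op": "play_rows", "data": {
  "motion": [
    {"dr": [0,0,0],"offset": [0,0,0.03],"grip": 1},
    {"dr": [0,0,0],"offset": [0,0,0.05],"grip": 1},
    {"dr": [0,0,0],"offset": [0,0,0.05],"grip": 1}
  ]
}}

```text
clock: 22.4
eef_pos: [0.5159, 0.2814, 0.2224]
tool_rot: [0.655, 0.755, 0.0, 0.0]
contact_force: [-0.6, -0.5, 2.0]
width: 0.0002
```

Call:
{"op": "play_rows", "data": {
  "motion": [
    {"dr": [0,0,0],"offset": [0,0,0.02],"grip": 1},
    {"dr": [0,0,0],"offset": [0,0,0.04],"grip": 1},
    {"dr": [0,0,0],"offset": [0,0,0.04],"grip": 1}
  ]
}}

```text
clock: 22.78
eef_pos: [0.516, 0.2814, 0.2223]
tool_rot: [0.655, 0.755, 0.0, 0.0]
contact_force: [-1.4, -1.1, 5.4]
width: 0.0002
```

Call:
{"op": "play_rows", "data": {
  "motion": [
    {"dr": [0,0,0],"offset": [0,0,0],"grip": 1},
    {"dr": [0,0,0],"offset": [0,0,0],"grip": 1},
    {"dr": [0,0,0],"offset": [0,0,0],"grip": 1},
    {"dr": [0,0,0],"offset": [0,0,0],"grip": 1},
    {"dr": [0,0,0],"offset": [0,0,0],"grip": 1},
    {"dr": [0,0,0],"offset": [0,0,0],"grip": 1},
    {"dr": [0,0,0],"offset": [0,0,0],"grip": 1},
    {"dr": [0,0,0],"offset": [0,0,0],"grip": 1}
  ]
}}

```text
clock: 23.78
eef_pos: [0.516, 0.2815, 0.2223]
tool_rot: [0.655, 0.755, 0.0, 0.0]
contact_force: [-1.7, -0.9, 5.3]
width: 0.0006
```

```bash
python3 - <<'E'
from h import *
F=[]
for _ in range(8): snap("side"); F.append(manip.get_state()["contact_force"])
print(np.round(F,2)[:,2],np.mean(F,0).round(2)); go([.516,.2815,.2265],98.1)
E
```

```text
[5.89 5.01 4.99 4.86 5.25 4.86 5.36 5.91] [-1.42 -1.11  5.27]
t 24.175 tcp [0.516  0.2815 0.2222] off [ 0.    0.   -0.43] dr [ 0. -0. -0.] F [-0.72 -0.99  5.91] w 0.0005 q [-0.3   0.4  -0.31  1.74  0.14  1.03  1.05]
```

The left bar has held about 5.3 N for well over a second. I'll retreat up and forward off the lid.

Call:
{"op": "play_rows", "data": {
  "motion": [
    {"dr": [0,0,0],"offset": [0,0,-0.5],"grip": 1},
    {"dr": [0,0,0],"offset": [0,0,-2],"grip": 1},
    {"dr": [0,0,0],"offset": [0,0,-5],"grip": 1},
    {"dr": [0,0,0],"offset": [0,0,-9],"grip": 1},
    {"dr": [0,0,0],"offset": [0,-2,-12],"grip": 1},
    {"dr": [0,0,0],"offset": [0,-5,-13],"grip": 1},
    {"dr": [0,0,0],"offset": [0,-6,-13],"grip": 1},
    {"dr": [0,0,0],"offset": [0,-6,-13],"grip": 1},
    {"dr": [0,0,0],"offset": [0,-6,-13],"grip": 1}
  ]
}}

```text
clock: 25.3
eef_pos: [0.4572, 0.2726, 0.3514]
tool_rot: [0.656, 0.755, -0.0, -0.0]
contact_force: [0.5, -0.4, -0.9]
width: 0.0004
```

```bash
python3 - <<'E'
from meas import *
go([.516,.2815,.2265],98.1); bars("side","side6"); bars("scene")
E
```

```text
t 25.3 tcp [0.4572 0.2726 0.3514] off [ 0.06  5.96 12.48] dr [-0.001  0.    -0.001] F [ 0.52 -0.4  -0.86] w 0.0004 q [-0.29  0.18 -0.35  1.71  0.07  1.26  1.06]
side red [227 160  16  10  83] [0.5417 0.1068 0.2054] [0.5356 0.0882 0.2002] [0.5497 0.1254 0.2101]
side lid 1165 [0.557  0.1866 0.1507] [0.69  0.099 0.717] tilt 44.2 az 8.2
scene red [259 194  14   8  64] [0.5402 0.1115 0.204 ] [0.5358 0.0902 0.1972] [0.547  0.1317 0.2084]
scene red [207 214  17  10  67] [0.5128 0.2882 0.2031] [0.5075 0.2665 0.1977] [0.5178 0.3053 0.207 ]
scene lid 928 [0.5397 0.2198 0.1538] [0.713 0.104 0.693] tilt 46.1 az 8.3
```

View pics/side6.png

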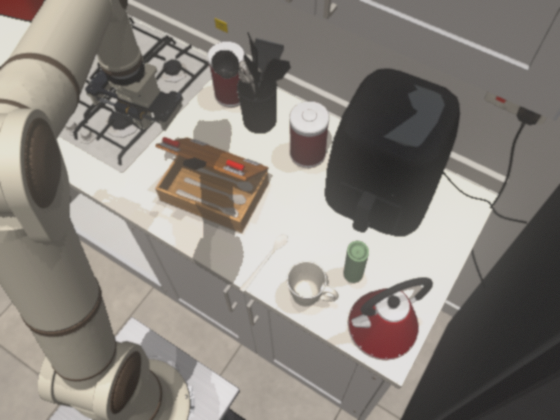

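The lid stands half open, bars at (172,143) and (233,166), with the gripper clear. The mug, candle, kettle, spoon and canister are where they were.

```bash
python3 -c "
from rig import manip
print(manip.finish_job())"
```

```text
the job is handed in; nothing more can be done
None
```

The hinge check is done and handed in at about 25 s on the robot's clock. No verdict was reported.

- **Lift:** I pinched the lid by its tab, raised it from its starting angle of about 9° to about 45°, and let go. It stayed up by itself for more than 1 s.
- **Right bar:** I pressed it with closed fingers for about 2 s, at about 5.2 N on average. The highest reading was 6.2 N.
- **Left bar:** I pressed it for about 1.4 s, at about 5.3 N on average. The highest reading was 5.9 N.
- **Last checks:** The lid tilt read 44.2° from the side camera and 46.1° from the scene camera. This 2° disagreement was there from when I let go of the lid, before either bar was pressed, and neither reading drifted. The gripper was well clear with force readings at noise level. In the last picture the other things on the worktop looked unmoved, judged by eye only. No check failed.

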